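# Release brass slugs with the two-button feeder

### The arm

A 7-joint arm with a two-finger parallel gripper is mounted at the origin on the work surface. World frame = base frame: x ahead of the robot, y to its left, z up, the work surface at z = 0. Lengths are in mm, angles in rad, forces in N, time in s.
With the tool pointing down it reaches from about 400 to 875 mm from the base axis. Payload 6.5 kg.
Tool frame: the origin (TCP) lies on the centre line of the jaws, within the pads' length; the fingertips stand 25 mm ahead of it and the grasp point (between the pads) lies 6 mm ahead of it; z points along the fingers, y is the line along which they close (so a half turn about z gives the same grasp; the last joint's range is limited). The gripper opens to 85 mm and grips with 20 to 120 N. Pads are 22 mm wide; open, the fingers measure 114 mm over their backs; the gripper's body (76 mm by 85 mm) begins 54 mm behind the grasp point. The pads swing forward as they close: fully open they stand 13 mm farther back than shut.
Start: joints at [1.087, 0.536, -0.004, 1.538, 0.003, 1.067, -0.071], TCP at [263.733, -594.083, 230.89] pointing down, gripper open.
Joint ranges: [-2.7, 2.7], [-0.37, 2.16], [-1.27, 1.26], [0.24, 2.4], [-1.31, 4.45], [0.19, 1.91], [-2.76, 2.76]. Speed limits (rad/s): [2.39, 2.39, 3.14, 3.14, 3.14, 3.14, 3.14].

### API

Orientations are given as a unit quaternion [w, x, y, z].
In Python, from workcell import readout, cams, job gives the robot as it stands. The module is installed in compiled form; this text tells all that it offers.
- The arm moves only by the tool move_arm, never from a script. Its argument "series" is a list of rows, each a list of 6 numbers: the shift along the tool's x, y, z each as a share of 0.03 m, from -1 to 1, then the turn, a rotation vector about the tool's x, y, z each as a share of 6 degrees, from -1 to 1. In form: [[tx, ty, tz, wx, wy, wz], ...]. A call has 1 to 20 rows; each row shifts and turns the commanded pose from where the row before left it, along the tool's axes as they then stand; what a row does not reach is not made up. A row lasts 1/10 s, in which the tool goes at most 50 mm and 8.59 degrees, less where a joint would pass 70% of its speed; a pose out of reach is approached as far as the arm can. A call with a number of a shift or a turn outside -1 to 1 is refused whole. A call with a gripper value outside its range is refused whole. "grip" is the closure, from -1 (fully open) to 1 (shut), set as the call begins (left out, the last holds). The fingers move at their own pace and stop on an object; "grip_force" is the grip in N (left out, the last holds). Time passes only in rows, so rows that do not move let the fingers close. It gives the time, the measured TCP pose, the force, the opening and the grip force at its end, in the units of the state.
- readout.get_state(): the state, without advancing time (a new reading comes with each control period).
- cams.camera(name): name is "scene" or "top" or "wrist"; returns (picture, depth): 420x560x3 uint8, red, green, blue; 420x560 float32, mm along the optical axis (not along the pixel's ray), 0 where there is no reading.
- cams.get_calibration(name): a dict with "fx", "fy", "cx", "cy" (pixels), "eye" and "attitude" of the camera in the world. Camera axes: x right, y up, looking along -z (the intrinsics and any distortion apply to the point x, -y, -z); pixel columns grow to the right and rows downward; lengths in mm; the calibration is good to about 2 mm. The wrist camera is an equidistant fisheye: a pixel r from the principal point sees the ray r / f radians off the axis. A picture is of the moment at which its call begins: read the wrist's pose just before it. get_calibration takes no time and is no camera call; for the wrist camera it gives the pose at the moment of the call.
- job.finish_job(): hands the job in; it is judged then, once.
Trained networks look in the newest picture that a camera, given by its name, has taken for a name from the list of things; names that differ only in an ending like _2 or _b are one class to them, and where a whole thing is asked for, a point or a joint stands for the part that bears it (a point fixed in the world has none). Each returns a list of dicts, best first, with "p" (0 to 1); they miss things now and then, are a little off and sometimes report something else, mostly with a low value. They report only what shows in the picture. A call takes as long as a camera call.
- cams.regions_of(query, camera): "mask" (420x560 bool, what is visible of it) and "box" ([left, top, right, bottom] in pixels, round what is visible of it).
The state is a dict: "time": time; "joint_pos": joint angles; "qd": joint speeds; "joint_efforts": joint torques, N m; "tool_pos": TCP position; "tcp_rot": TCP orientation; "ft_force": force on the tool from outside, world axes, zero at the start; "ft_torque": the same for the moment, N m; "opening": finger opening in mm; "gripper_force": force on a finger pad.
Only numpy, scipy, OpenCV 4.12 (cv2) and the standard library are available. Lean on these libraries where they do the work, as an engineer would, in place of code of your own. Each camera call takes 0.05 s, during which the arm holds its last target. There are 200 camera calls.

### The job

Press both green buttons of the slug feeder down together, one fingertip on each, and hold them down until all three brass slugs have rolled down into the blue tray and lie still; then let both buttons come up and move clear. Do not touch the slugs, and leave the other things on the bench where they are.

Things in the scene. Friction and masses are not known exactly. Their poses are not given: they have to be found in the camera images.
- feeder: bench feeder for brass slugs, fixed to the bench: dark wooden base 270 x 140 x 8 mm, a sloping aluminium channel (29 mm wide inside, falling 12 degrees towards the feeder's +x) between two grey blocks with one green button each, and a blue catch tray at the low end. Origin on the underside, at bench height; z up, y across the channel, along the line of the two buttons. The channel's upper end, at x = -110 mm, reaches 73 mm above the bench with its slugs
- btn_left_top (a point): centre of the top face of the left green button (on the feeder's +y side): a round flat cap 28 mm across, 62 mm above the bench when up, pressed straight down 8 mm to its stop. The two caps stand 66 mm apart, centre to centre, at the feeder's x = -20 mm, and are the highest things between and beside them even when pressed; this point moves with the cap
- btn_right_top (a point): centre of the top face of the right green button (on the feeder's -y side): a round flat cap 28 mm across, 62 mm above the bench when up, pressed straight down 8 mm to its stop. The two caps stand 66 mm apart, centre to centre, at the feeder's x = -20 mm, and are the highest things between and beside them even when pressed; this point moves with the cap
- btn_left (a joint): travel of the left button in m: 0 up, 0.008 fully down. A spring returns it; it starts to move at about 1.2 N and takes 4 N to reach its stop. It carries the steel stop pin on its side of the channel, which stands 6 mm above the channel floor and goes flush when the button is down about 6 mm
- btn_right (a joint): travel of the right button in m: 0 up, 0.008 fully down. A spring returns it; it starts to move at about 1.2 N and takes 4 N to reach its stop. It carries the steel stop pin on its side of the channel, which stands 6 mm above the channel floor and goes flush when the button is down about 6 mm
- tray (a point): centre of the tray's floor, 9 mm above the bench, axes as the feeder's; the tray inside is 90 mm long (x), 60 mm wide (y), walls 28 mm high, low on the channel side. A slug in the tray has its x within 46 mm and y within 30 mm of this point
- slug0: brass slug, a cylinder 16 mm across and 27 mm long, about 45 g, lying across the channel; number 1 of the queue from the stop pins. Origin at its centre, y its long axis. While either pin stands the queue is held; when both are down the slugs roll into the tray within about 1 s
- slug1: brass slug, a cylinder 16 mm across and 27 mm long, about 45 g, lying across the channel; number 2 of the queue from the stop pins. Origin at its centre, y its long axis. While either pin stands the queue is held; when both are down the slugs roll into the tray within about 1 s
- slug2: brass slug, a cylinder 16 mm across and 27 mm long, about 45 g, lying across the channel; number 3 of the queue from the stop pins. Origin at its centre, y its long axis. While either pin stands the queue is held; when both are down the slugs roll into the tray within about 1 s
- flux_jar: bystander: amber glass jar with white lid, 52 mm across, 70 mm high, beside the feeder; origin under its centre
- bench_block: bystander: steel block 60 x 60 x 20 mm beside the feeder; origin under its centre
- saw_frame: bystander: jeweller's saw frame lying flat, 250 x 100 mm, 24 mm high, black handle; origin on the bench, inside the frame
- graver: bystander: graver with a handle, red handle, lying flat along its x, about 200 mm long and 30 mm high
- shot_cup: bystander: blue ceramic cup, 70 mm across, 60 mm high; origin under its centre
- punch: bystander: steel doming punch standing upright, 18 mm across, 72 mm high; origin under its centre
- sanding_block: bystander: cork block 90 x 45 x 28 mm; origin under its centre

How it is judged:
By the outcome, as a careful person would: the job done as asked, in the order asked, and still so for the second after the job is handed in, with the robot touching nothing.
It also fails if it takes over 32 s, if anything falls off the work surface, if the arm or the gripper's body presses on something with over 40 N, if the wrist force passes 120 N, or if a joint passes its speed limit or range.

## Working session

There is one attempt and no reset: what is moved stays moved. The work goes in short steps, Python scripts to look and compute and a tool call to move; the robot and the scene stay as the last step left them, time stands still between calls to the robot, and variables do not carry over. Pictures are saved under pics/ and viewed, at most 10 in all, crops included, and the job is handed in when it is done.

Besides the shell and the picture viewer there is one more tool, called after "Request:" as name(argument=value, ...) on one line, values as JSON. move_arm: Moves the arm, as the interface text tells. Shift numbers are shares of 0.03 m and turn numbers shares of 6 degrees, none past 1 either way. Its arguments: {"type":"object","properties":{"series":{"type":"array"},"grip":{"type":"number"},"grip_force":{"type":"number"}},"required":["series"]}

```bash
mkdir -p pics; cat > h.py <<'E'
import numpy as np, cv2
from scipy.spatial.transform import Rotation as R
from workcell import readout, cams, job
def rot(a):
    a=np.array(a,float)
    return a if a.shape==(3,3) else R.from_quat(a[[1,2,3,0]]).as_matrix()
def pts(cam,depth,mask):
    c=cams.get_calibration(cam); v,u=np.nonzero(mask&(depth>0)); d=depth[v,u]
    p=np.c_[(u-c['cx'])/c['fx']*d,-(v-c['cy'])/c['fy']*d,-d]
    return p@rot(c['attitude']).T+np.array(c['eye'])
E
python3 - <<'E'
from h import *
s=readout.get_state();print(s['tool_pos'],s['tcp_rot'],s['opening'],s['time'])
for cam in ['top','scene']:
    im,d=cams.camera(cam);cv2.imwrite(f'pics/{cam}0.png',im[:,:,::-1]);print(cam,cams.get_calibration(cam))
    for q in ['btn_left_top','btn_right_top','slug0','feeder','flux_jar','punch','shot_cup']:
        for r in cams.regions_of(q,cam)[:3]:
            P=pts(cam,d,r['mask'])
            if len(P): print(q,round(r['p'],2),r['box'],len(P),np.median(P,0).round(1),P.min(0).round(),P.max(0).round())
E
```

```text
[ 263.47691663 -593.5188571   230.0180879 ] [-8.34135568e-04  9.78253130e-01  2.07412793e-01 -2.26049875e-04] 85.32570489505075 0.0
top {'fx': 452.4448878081331, 'fy': 452.4448878081331, 'cx': 276.4761223366627, 'cy': 213.04422189015932, 'eye': array([ 4.57355449e+02, -1.42110441e+00,  1.43620600e+03]), 'attitude': array([-0.69906116, -0.02943958,  0.01332052,  0.71433141])}
btn_left_top 0.47 [302.5, 183.9, 310.4, 189.1] 47 [621.7 -69.1  61.5] [612. -81.  54.] [634. -60.  67.]
btn_right_top 0.73 [283.9, 135.3, 360.8, 230.2] 3673 [ 641.3 -115.6   10. ] [ 494. -232.   -7.] [788.   0.  77.]
btn_right_top 0.67 [168.2, 143.4, 190.0, 165.1] 435 [740.9 335.4  25.3] [701. 294.  -4.] [778. 380.  66.]
btn_right_top 0.58 [327.3, 189.8, 333.8, 200.1] 69 [ 595.4 -128.9   61.6] [ 583. -142.   50.] [ 609. -117.   69.]
slug0 0.38 [314.9, 189.8, 321.8, 198.2] 48 [601.6 -96.1  52.6] [ 591. -109.   37.] [614. -84.  61.]
slug0 0.38 [312.6, 192.8, 320.9, 196.7] 43 [587.4 -89.5  57.3] [ 577. -102.   46.] [597. -77.  70.]
feeder 0.77 [286.4, 135.6, 359.9, 228.7] 3528 [ 641.2 -115.8   10.1] [ 494. -230.   -
[... 898 characters left out ...]
[243.6, 219.7, 251.6, 229.0] 40 [575.5 -85.   61.5] [568. -95.  54.] [586. -76.  66.]
slug0 0.55 [235.8, 231.8, 250.4, 240.7] 70 [604.6 -98.2  54.5] [ 595. -111.   42.] [616. -84.  60.]
slug0 0.53 [239.7, 226.5, 252.7, 234.7] 52 [590.2 -93.   58. ] [ 580. -104.   51.] [599. -81.  64.]
feeder 0.83 [205.2, 205.5, 275.3, 312.4] 5166 [ 661.8 -123.6   10.8] [ 485. -237.   -2.] [793.   1.  74.]
flux_jar 0.81 [285.4, 234.4, 306.7, 267.3] 586 [693.1   7.5  54.8] [656. -14.   3.] [707.  36.  75.]
punch 0.59 [112.7, 226.6, 124.6, 247.2] 135 [ 488.3 -395.2   40.9] [ 477. -404.   -0.] [ 494. -388.   75.]
shot_cup 0.92 [405.1, 218.3, 439.3, 253.1] 844 [731.3 330.4  37.2] [657. 291.  -4.] [770. 402.  66.]
```

```bash
python3 - <<'E'
from h import *
tiles=[]
for cam,box in [('top',(250,110,380,245)),('scene',(190,190,320,325))]:
    im,d=cams.camera(cam)
    x0,y0,x1,y1=box; tiles.append(cv2.resize(im[y0:y1,x0:x1,::-1],(390,405),interpolation=cv2.INTER_CUBIC))
    h=cv2.cvtColor(im,cv2.COLOR_RGB2HSV)
    g=((h[:,:,0]>45)&(h[:,:,0]<90)&(h[:,:,1]>90)&(h[:,:,2]>40)).astype(np.uint8)
    n,l,st,c=cv2.connectedComponentsWithStats(g)
    cal=cams.get_calibration(cam)
    for i in range(1,n):
        if st[i,4]<20: continue
        P=pts(cam,d,l==i)
        # ray-centroid intersect z=62
        top=P[P[:,2]>56]
        u,v=c[i]; r=rot(cal['attitude'])@np.array([(u-cal['cx'])/cal['fx'],-(v-cal['cy'])/cal['fy'],-1]); e=np.array(cal['eye'])
        q=e+r*(62-e[2])/r[2]
        print(cam,st[i],c[i].round(1),np.median(P,0).round(1),top.mean(0).round(1) if len(top) else None,'ray62',q.round(1))
    r=cams.regions_of('feeder',cam)[0]; P=pts(cam,d,r['mask']); P=P[(P[:,2]<14)]
    print('feeder rect',cv2.minAreaRect(P[:,:2].astype(np.float32)))
cv2.imwrite('pics/a.png',np.hstack(tiles))
E
```

```text
top [374 128  30  10 290] [388.9 132.5] [ 786.3 -326.6   35.9] None ray62 [ 780. -320.   62.]
top [304 181   9   9  66] [308.2 185.1] [624.1 -69.   63.1] [623.6 -69.6  62.7] ray62 [624.3 -69.3  62. ]
top [324 190   9   9  68] [327.9 194. ] [ 595.4 -128.9   61.4] [ 595.1 -129.2   62.4] ray62 [ 595.6 -128.8   62. ]
top [   0  200   73   39 1569] [ 27.8 215.5] [540.  706.5 237.9] [535.4 699.2 238.2] ray62 [550.4 795.6  62. ]
top [ 85 234  12  10  66] [ 92. 240.] [471.  612.4  20.6] None ray62 [470.9 595.6  62. ]
feeder rect ((639.5498657226562, -115.27530670166016), (140.2101593017578, 270.19659423828125), 64.8315658569336)
scene [ 453   79  107  101 4475] [504.9 128.3] [557.  665.8 139.3] [544.9 672.9 193.8] ray62 [479.9 757.6  62. ]
scene [224 232  11  12 106] [229.5 237.3] [ 601.6 -131.8   62. ] [ 598.8 -131.6   62.2] ray62 [ 601.4 -132.1   62. ]
scene [252 233  10  13 107] [256.4 239.3] [630.2 -72.7  61.7] [627.5 -72.   62.5] ray62 [629.7 -72.9  62. ]
scene [144 322  45  24 537] [166.  333.3] [ 787.8 -327.4   36.6] None ray62 [ 802.6 -325.6   62. ]
feeder rect ((637.0975952148438, -115.47032928466797), (141.22314453125, 282.45794677734375), 64.72693634033203)
```

View pics/a.png

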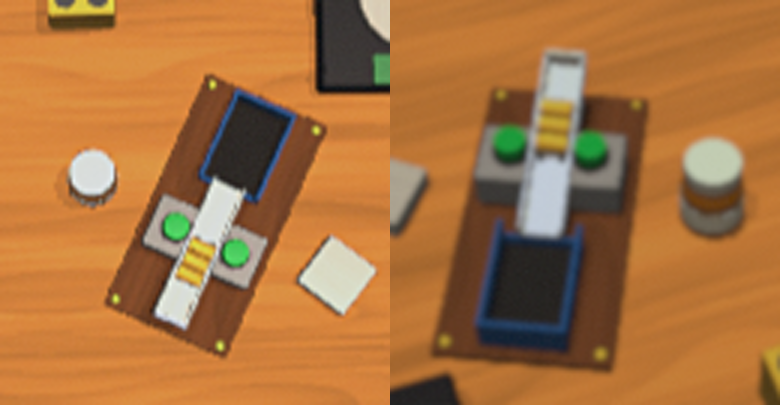

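View pics/scene0.png

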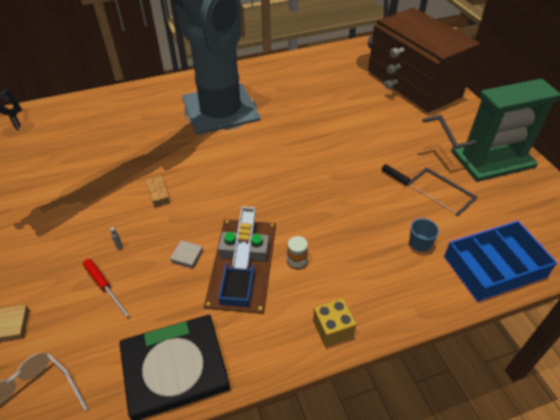

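The buttons show up green in the top crop at about (308,185) and (328,194). They are 66.06 mm apart at z ≈ 62, as they should be. The tray lies up and to the right, away from the robot, so the feeder's +x is about -25.5°. The midpoint is about (610.5, -99.8). I'll move above it, then turn and set the opening.

Request:
move_arm(series=[[0.86,-0.52,0,0,0,0],[0.86,-0.52,0,0,0,0],[0.86,-0.52,0,0,0,0],[0.86,-0.52,0,0,0,0],[0.86,-0.52,0,0,0,0],[0.86,-0.52,0,0,0,0],[0.86,-0.52,0,0,0,0],[0.86,-0.52,0,0,0,0],[0.86,-0.52,0,0,0,0],[0.86,-0.52,0,0,0,0],[0.86,-0.52,0,0,0,0],[0.86,-0.52,0,0,0,0],[0.86,-0.52,0,0,0,0],[0.86,-0.52,0,0,0,0],[0.86,-0.52,0,0,0,0],[0.86,-0.52,0,0,0,0],[0.86,-0.52,0,0,0,0],[0.86,-0.52,0,0,0,0],[0.86,-0.52,0,0,0,0],[0.86,-0.52,0,0,0,0]], grip=-0.21, grip_force=20)

```text
time: 3.0
tool_pos: [609.4, -98.5, 231.0]
tcp_rot: [0.0, 0.978, 0.207, 0.0]
ft_force: [0.6, 0.6, -0.1]
opening: 51.5
gripper_force: 0.0
```

Request:
move_arm(series=[[0,0,0,0,0,1],[0,0,0,0,0,1],[0,0,0,0,0,1],[0,0,0,0,0,1],[0,0,0,0,0,1],[0,0,0,0,0,1],[0,0,0,0,0,1],[0,0,0,0,0,1],[0,0,0,0,0,0.27],[0,0,0,0,0,0],[0,0,0,0,0,0]])

```text
time: 4.1
tool_pos: [608.7, -99.5, 230.9]
tcp_rot: [0.0, 0.975, -0.221, 0.0]
ft_force: [-1.1, 0.5, -0.0]
opening: 51.9
gripper_force: 0.0
```

```bash
cat > w.py <<'E'
from h import *
import sys
s=readout.get_state(); cal=cams.get_calibration('wrist'); im,d=cams.camera('wrist')
cv2.imwrite(f'pics/w{sys.argv[1]}.png',im[:,:,::-1])
h=cv2.cvtColor(im,cv2.COLOR_RGB2HSV)
g=((h[:,:,0]>45)&(h[:,:,0]<90)&(h[:,:,1]>90)&(h[:,:,2]>40)).astype(np.uint8)
n,l,st,c=cv2.connectedComponentsWithStats(g)
T=np.array(s['tool_pos']); Rt=rot(s['tcp_rot']); e=np.array(cal['eye']); A=rot(cal['attitude'])
print('cam in tool',Rt.T@(e-T))
def ray(u,v):
    x,y=(u-cal['cx']),(v-cal['cy']); r=np.hypot(x,y); th=r/cal['fx']
    return A@np.array([x/r*np.sin(th),-y/r*np.sin(th),-np.cos(th)])
for i in range(1,n):
    if st[i,4]<60: continue
    v,u=np.nonzero(l==i)
    P=np.array([ray(a,b) for a,b in zip(u,v)]); 
    Q=e+P*((62-e[2])/P[:,2])[:,None]
    (cx,cy),rad=cv2.minEnclosingCircle(Q[:,:2].astype(np.float32))
    print(st[i],c[i].round(1),Q.mean(0).round(1),(round(cx,1),round(cy,1),round(rad,1)),'tool',(Rt.T@(Q.mean(0)-T)).round(1))
E
python3 w.py 1
```

```text
cam in tool [  82.46514235   -0.86383569 -143.6570493 ]
[237 163  28  30 643] [250.8 177.9] [624.9 -72.2  62. ] (625.1, -72.1, 15.1) tool [  2.8 -31.6 168.9]
[302 163  28  29 637] [315.7 177.6] [ 597.2 -130.5   62. ] (597.1, -130.9, 15.0) tool [  3.   32.9 168.9]
[  0 326  34  50 723] [ 13. 357.] [527.8 527.   62. ] (542.8, 543.5, 84.2) tool [-343.3 -530.3  168.9]
```

View pics/w1.png

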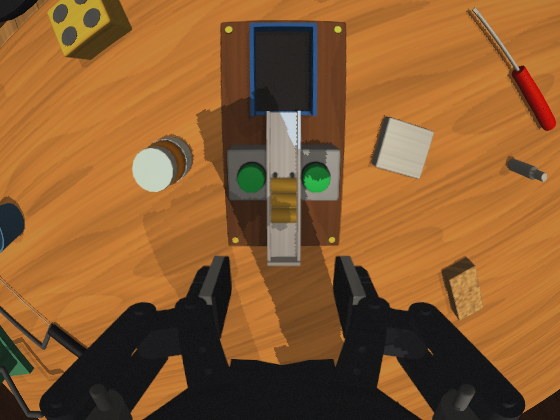

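Request:
move_arm(series=[[0.08,0,0.8,0,0,0],[0,0,0.8,0,0,0],[0,0,0.8,0,0,0],[0,0,0.8,0,0,0],[0,0,0.8,0,0,0],[0,0,0.23,0,0,0],[0,0,0,0,0,0],[0,0,0,0,0,0]])

```text
time: 4.95
tool_pos: [611.7, -100.8, 105.1]
tcp_rot: [-0.0, 0.975, -0.222, 0.001]
ft_force: [-0.1, 0.1, -0.2]
opening: 51.5
gripper_force: 0.0
```

```bash
python3 w.py 2
```

```text
cam in tool [  82.46221594   -0.88992061 -143.66023495]
[ 313  207   44   46 1580] [334.8 230. ] [ 598.5 -130.6   62. ] (598.2, -131.1, 16.2) tool [ 1.  32.6 43. ]
[ 212  208   45   46 1596] [234.1 230.5] [625.8 -73.1  62. ] (625.7, -72.8, 16.2) tool [  0.7 -31.   43.1]
[  0 399   8  15  71] [  2.4 406.7] [513.8 443.3  62. ] (516.2, 449.7, 32.8) tool [-324.  -447.9   42.8]
```

View pics/w2.png

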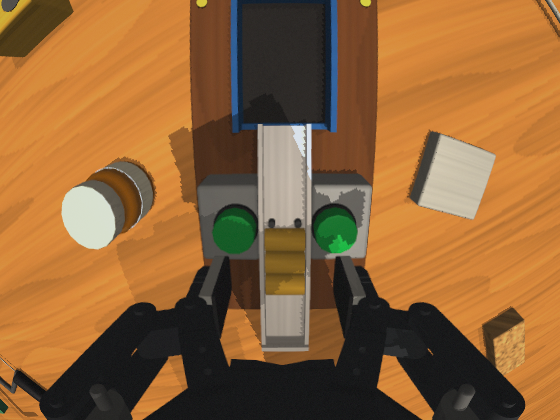

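Both caps, at (234,230) and (335,230), sit centred under the two fingertips. I'll press down in small steps.

Request:
move_arm(series=[[0,0,0.35,0,0,0],[0,0,0.25,0,0,0],[0,0,0,0,0,0]])

```text
time: 5.3
tool_pos: [609.9, -100.4, 84.7]
tcp_rot: [0.0, 0.975, -0.222, -0.001]
ft_force: [0.1, 0.1, 0.2]
opening: 51.9
gripper_force: 0.0
```

Request:
move_arm(series=[[0,0,0.1,0,0,0],[0,0,0,0,0,0]])

```text
time: 5.5
tool_pos: [610.7, -100.6, 82.7]
tcp_rot: [0.0, 0.975, -0.222, -0.0]
ft_force: [-0.2, 0.2, -0.1]
opening: 51.2
gripper_force: 0.0
```

Request:
move_arm(series=[[0,0,0.1,0,0,0],[0,0,0,0,0,0]])

```text
time: 5.7
tool_pos: [610.8, -100.6, 79.7]
tcp_rot: [0.0, 0.975, -0.222, -0.0]
ft_force: [0.1, 0.0, 1.0]
opening: 51.6
gripper_force: 0.0
```

Request:
move_arm(series=[[0,0,0.1,0,0,0],[0,0,0.1,0,0,0],[0,0,0,0,0,0]])

```text
time: 6.0
tool_pos: [610.5, -100.5, 73.4]
tcp_rot: [0.0, 0.975, -0.222, -0.0]
ft_force: [-0.1, 0.2, 0.6]
opening: 51.8
gripper_force: 0.0
```

```bash
python3 w.py 3; python3 - <<'E'
from h import *
im,d=cams.camera('scene'); cv2.imwrite('pics/s3.png',cv2.resize(im[150:330,170:330,::-1],None,fx=3.3,fy=3.3,interpolation=cv2.INTER_CUBIC))
E
python3 -c "
import cv2,numpy as np
a=cv2.imread('pics/s3.png');b=cv2.imread('pics/w3.png')[190:390,150:420]
b=cv2.resize(b,(270,200));c=np.zeros((594,800,3),np.uint8);c[:,:528]=a;c[:200,530:800]=b;cv2.imwrite('pics/c3.png',c)"
```

```text
cam in tool [  82.48639449   -0.87259645 -143.67329997]
[ 200  224   52   54 1752] [227.2 247.3] [627.8 -75.2  62. ] (625.7, -73.8, 16.2) tool [  4.7 -30.3  11.4]
[ 318  224   51   51 1714] [342.  246.1] [ 601.5 -131.2   62. ] (599.2, -131.1, 16.0) tool [ 5.2 31.5 11.4]
```

View pics/c3.png

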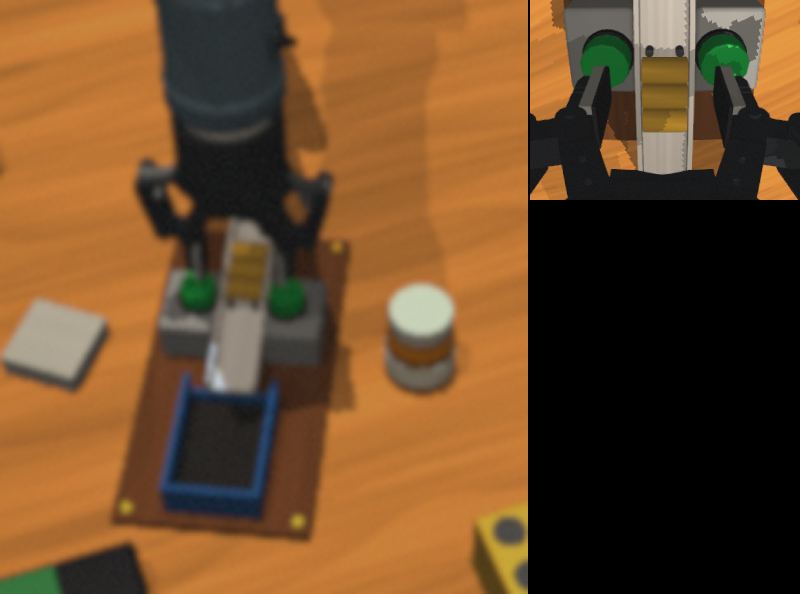

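The tips are over the caps, but there is no clear contact yet and the slugs are still held. I'll keep pressing.

Request:
move_arm(series=[[0,0,0.08,0,0,0],[0,0,0,0,0,0]])

```text
time: 6.3
tool_pos: [610.7, -100.6, 71.3]
tcp_rot: [0.0, 0.975, -0.222, -0.0]
ft_force: [-0.0, -0.4, -1.0]
opening: 51.9
gripper_force: 0.0
```

Request:
move_arm(series=[[0,0,0.08,0,0,0],[0,0,0,0,0,0]])

```text
time: 6.5
tool_pos: [610.7, -100.5, 68.8]
tcp_rot: [0.0, 0.975, -0.222, -0.0]
ft_force: [0.0, -0.5, 0.4]
opening: 51.6
gripper_force: 0.0
```

```bash
python3 - <<'E'
from h import *
s=readout.get_state(); cal=cams.get_calibration('wrist'); im,d=cams.camera('wrist')
T=np.array(s['tool_pos']); Rt=rot(s['tcp_rot']); e=np.array(cal['eye']); A=rot(cal['attitude'])
v,u=np.mgrid[:420,:560]; x=u-cal['cx']; y=v-cal['cy']; r=np.hypot(x,y)+1e-9; t=np.tan(r/cal['fx'])
P=np.stack([x/r*t*d,-y/r*t*d,-d],-1)@A.T+e
Q=(P-T)@Rt   # tool frame
m=(d>0)&(np.abs(Q[...,0])<16)&(np.abs(Q[...,1])<60)&(Q[...,2]>-25)
for sgn in (-1,1):
    mm=m&(np.sign(Q[...,1])==sgn)&(np.abs(Q[...,1])>18)
    q=Q[mm]; hsv=cv2.cvtColor(im,cv2.COLOR_RGB2HSV)[mm]; dark=(hsv[:,2]<75)|(hsv[:,1]<40)
    green=(hsv[:,0]>45)&(hsv[:,0]<90)&(hsv[:,1]>90)
    print(sgn,'green',q[green].min(0).round(1),np.median(q[green],0).round(1),q[green].max(0).round(1), 'worldz',(T[2]-np.median(q[green][:,2])).round(1))
    f=q[dark&~green]
    for z in range(-20,30,5):
        k=f[(f[:,2]>z)&(f[:,2]<=z+5)]
        if len(k): print(z,len(k),k[:,:2].min(0).round(1),k[:,:2].max(0).round(1))
cv2.imwrite('pics/w4.png',cv2.resize(im[200:400,150:420,::-1],None,fx=2.9,fy=2.9))
E
```

```text
-1 green [-13.7 -47.  -12.6] [  5.7 -28.3   6.6] [ 13.3 -18.4  21.4] worldz 62.3
-20 234 [-11.7 -40.3] [ 11.  -26.4]
-15 172 [-11.8 -39.7] [ 10.8 -26.3]
-10 71 [-11.6 -32.8] [ 10.3 -26.4]
-5 3 [ -8.8 -27.1] [  2.  -26.7]
5 1 [ -5.7 -19.2] [ -5.7 -19.2]
15 84 [ -7.8 -46.7] [ 14.3 -18.1]
20 1205 [-16.  -57.8] [ 16.  -18.1]
25 126 [-16.  -58.2] [ 16. -18.]
1 green [-11.2  19.6 -13.3] [ 6.1 31.   6.6] [13.5 51.5 23.6] worldz 62.2
-20 214 [-12.   24.6] [10.7 38.9]
-15 182 [-12.7  24.6] [10.8 38.1]
-10 68 [-10.7  24.7] [10.4 31.4]
-5 4 [-6.9 25. ] [-5.5 25.1]
5 4 [-11.3  22.1] [ 6.7 45.4]
15 106 [-15.5  18. ] [14.9 48.4]
20 1205 [-16.   18.4] [16.  58.8]
25 152 [-15.9  18.3] [15.8 59.2]
```

View pics/w4.png

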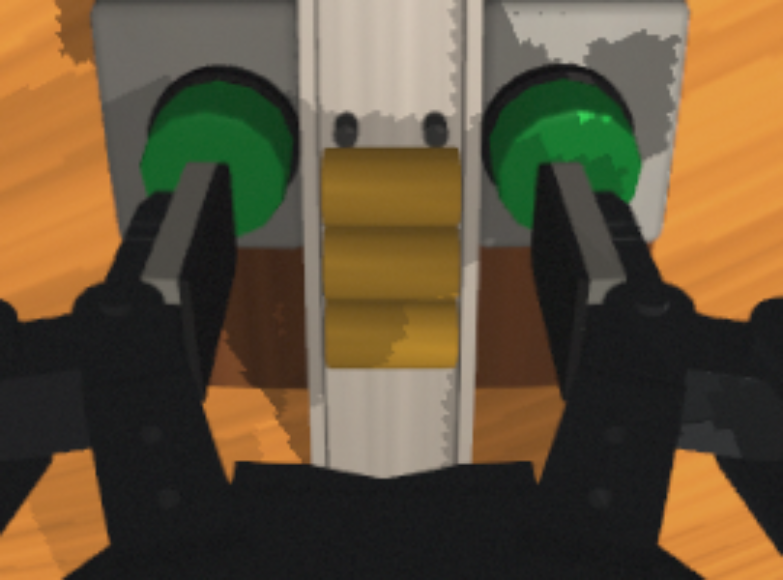

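Request:
move_arm(series=[[0,0,0.1,0,0,0],[0,0,0,0,0,0]])

```text
time: 6.75
tool_pos: [610.6, -100.5, 65.8]
tcp_rot: [0.0, 0.975, -0.222, -0.0]
ft_force: [-0.1, 0.2, -0.6]
opening: 51.5
gripper_force: 0.0
```

Request:
move_arm(series=[[0,0,0.1,0,0,0],[0,0,0,0,0,0]])

```text
time: 6.95
tool_pos: [610.6, -100.5, 62.8]
tcp_rot: [0.0, 0.975, -0.222, -0.0]
ft_force: [-0.4, 0.1, -0.3]
opening: 51.5
gripper_force: 0.0
```

Request:
move_arm(series=[[0,0,0.1,0,0,0],[0,0,0,0,0,0]])

```text
time: 7.15
tool_pos: [610.6, -100.5, 59.8]
tcp_rot: [0.0, 0.975, -0.222, -0.0]
ft_force: [-0.3, -0.7, -0.1]
opening: 51.8
gripper_force: 0.0
```

```bash
python3 w.py 5; python3 -c "
import cv2
a=cv2.imread('pics/w5.png')[200:400,150:420];cv2.imwrite('pics/w5c.png',cv2.resize(a,None,fx=2.9,fy=2.9))"
```

```text
cam in tool [  82.48048923   -0.85531683 -143.65316371]
[ 320  233   55   54 1528] [346.  254.6] [ 603.7 -131.7   62. ] (599.5, -131.2, 16.3) tool [ 7.3 31.1 -2.2]
[ 194  234   55   56 1577] [225.  256.2] [629.1 -77.1  62. ] (626.2, -74.5, 16.0) tool [  6.5 -29.1  -2.3]
```

View pics/w5c.png

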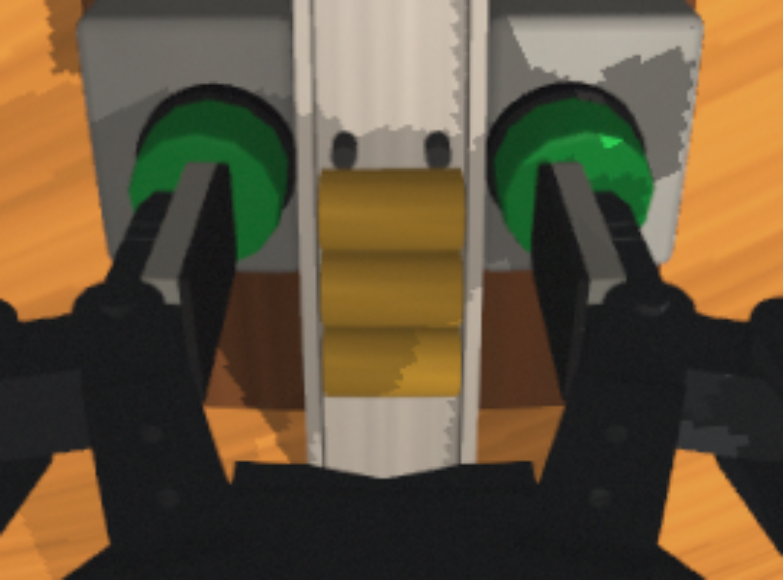

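The fingertips are still short of the caps: wrist depth puts the real tips near tool z ≈ -6. So I expect contact at a TCP height of about 56 mm.

Request:
move_arm(series=[[0,0,0.1,0,0,0],[0,0,0,0,0,0]])

```text
time: 7.4
tool_pos: [611.2, -100.7, 57.2]
tcp_rot: [-0.0, 0.975, -0.222, 0.0]
ft_force: [-0.1, -1.0, 1.1]
opening: 51.9
gripper_force: 1.1
```

Request:
move_arm(series=[[0,0,0.07,0,0,0],[0,0,0,0,0,0]])

```text
time: 7.6
tool_pos: [611.2, -100.6, 55.2]
tcp_rot: [-0.0, 0.975, -0.222, 0.0]
ft_force: [-0.8, -0.5, 3.9]
opening: 51.9
gripper_force: 1.7
```

Contact. Now the full stroke.

Request:
move_arm(series=[[0,0,0.12,0,0,0],[0,0,0.1,0,0,0],[0,0,0,0,0,0]])

```text
time: 7.9
tool_pos: [611.3, -100.6, 50.3]
tcp_rot: [-0.0, 0.975, -0.222, 0.0]
ft_force: [-5.4, 1.2, 17.5]
opening: 52.0
gripper_force: 9.0
```

Request:
move_arm(series=[[0,0,0.03,0,0,0],[0,0,0,0,0,0],[0,0,0,0,0,0],[0,0,0,0,0,0],[0,0,0,0,0,0],[0,0,0,0,0,0],[0,0,0,0,0,0],[0,0,0,0,0,0],[0,0,0,0,0,0],[0,0,0,0,0,0]])

```text
time: 8.9
tool_pos: [611.3, -100.6, 50.2]
tcp_rot: [-0.0, 0.975, -0.222, 0.0]
ft_force: [-7.7, 0.5, 24.6]
opening: 52.1
gripper_force: 12.3
```

```bash
python3 w.py 6
```

```text
cam in tool [  82.46505776   -0.86963529 -143.63675566]
[ 194  243   54   50 1175] [224.9 262.4] [630.7 -79.5  62. ] (628.4, -76.3, 13.7) tool [  8.3 -27.5 -11.8]
[ 322  242   55   47 1113] [348.9 260. ] [ 606.6 -132.3   62. ] (602.6, -131.3, 13.8) tool [  9.5  30.6 -11.8]
```

View pics/w6.png

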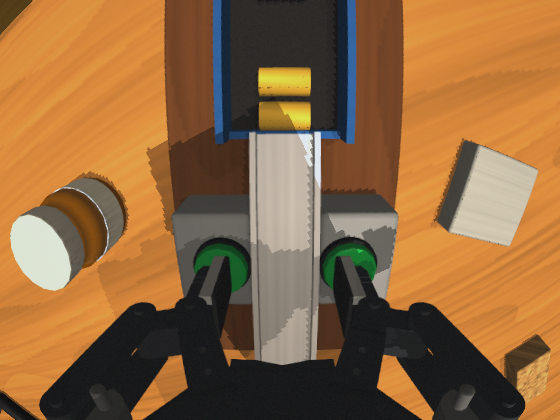

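The channel is empty, with two slugs visible in the tray at (285,82) and (284,115). I'll keep holding and look for the third from the scene camera.

Request:
move_arm(series=[[0,0,0,0,0,0],[0,0,0,0,0,0],[0,0,0,0,0,0],[0,0,0,0,0,0],[0,0,0,0,0,0],[0,0,0,0,0,0],[0,0,0,0,0,0],[0,0,0,0,0,0]])

```text
time: 9.75
tool_pos: [611.4, -100.6, 50.2]
tcp_rot: [-0.0, 0.975, -0.222, 0.0]
ft_force: [-7.9, 0.8, 25.2]
opening: 51.9
gripper_force: 12.3
```

```bash
cat > s.py <<'E'
from h import *
out=[]
for k,cam in enumerate(['scene','top','scene']):
    im,d=cams.camera(cam)
    if k<2:
        b=im[230:330,190:300] if cam=='scene' else im[125:200,270:360]
        out.append(cv2.resize(b[:,:,::-1],(395,400),interpolation=cv2.INTER_CUBIC))
    for r in cams.regions_of('slug0',cam):
        P=pts(cam,d,r['mask'])
        if len(P): print(cam,round(r['p'],2),r['box'],np.median(P,0).round(1))
cv2.imwrite('pics/s.png',np.hstack(out)); print(readout.get_state()['time'])
E
python3 s.py
```

```text
scene 0.74 [170.3, 241.6, 203.1, 270.2] [ 579.8 -240.7   19.8]
scene 0.66 [233.9, 268.3, 247.8, 276.2] [ 679.4 -134.    23.6]
top 0.55 [331.1, 147.6, 340.2, 151.7] [ 741.8 -161.8   23.4]
scene 0.58 [229.5, 274.4, 247.5, 280.7] [ 696.5 -142.6   23.3]
scene 0.41 [234.1, 268.7, 244.2, 276.7] [ 680.3 -134.1   23.9]
10.05
```

View pics/s.png

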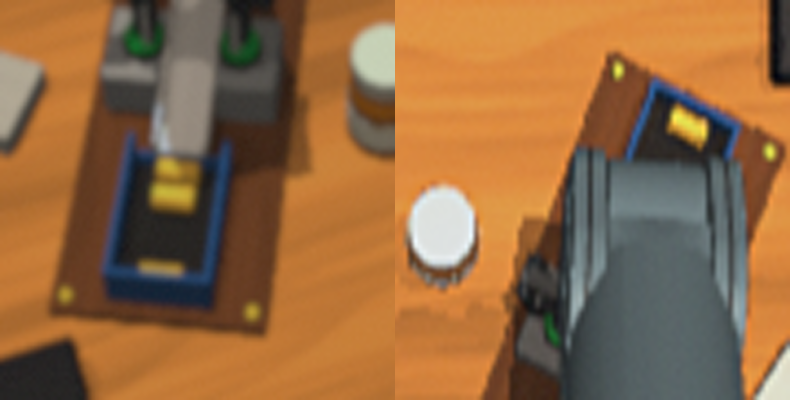

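All three slugs are in the tray: two near the channel and one by the far wall. I'll check they are at rest while still holding.

```bash
cat > y.py <<'E'
from h import *
for cam in ('scene','top'):
    im,d=cams.camera(cam); x0,y0,x1,y1=(215,262,252,310) if cam=='scene' else (315,140,350,170)
    h=cv2.cvtColor(im,cv2.COLOR_RGB2HSV); m=((h[...,0]>19)&(h[...,0]<32)&(h[...,1]>120)&(h[...,2]>110)).astype(np.uint8)
    k=np.zeros_like(m);k[y0:y1,x0:x1]=1;n,l,st,c=cv2.connectedComponentsWithStats(m*k)
    print(cam,[(c[i].round(2).tolist(),int(st[i,4])) for i in range(1,n) if st[i,4]>6])
s=readout.get_state();print(s['time'],s['ft_force'])
E
python3 y.py
```

```text
scene [([237.62, 276.01], 124), ([234.21, 296.0], 19)]
top [([336.45, 147.79], 29)]
10.15 [-7.74560119  0.41906368 25.08958074]
```

Request:
move_arm(series=[[0,0,0,0,0,0],[0,0,0,0,0,0],[0,0,0,0,0,0],[0,0,0,0,0,0],[0,0,0,0,0,0],[0,0,0,0,0,0],[0,0,0,0,0,0],[0,0,0,0,0,0],[0,0,0,0,0,0],[0,0,0,0,0,0]])

```text
time: 11.15
tool_pos: [611.3, -100.6, 50.2]
tcp_rot: [-0.0, 0.975, -0.222, 0.0]
ft_force: [-7.4, 0.8, 24.1]
opening: 51.5
gripper_force: 12.3
```

```bash
python3 y.py
```

```text
scene [([237.54, 276.03], 118), ([234.28, 296.06], 18)]
top [([336.48, 147.81], 31)]
11.25 [-7.30770563 -0.13664526 24.7821479 ]
```

The slugs are still (less than 0.1 px of change over 1 s). Now I'll release straight up and move clear.

Request:
move_arm(series=[[0,0,-0.2,0,0,0],[0,0,-0.3,0,0,0],[0,0,-0.6,0,0,0],[0,0,-0.8,0,0,0],[0,0,-0.8,0,0,0],[0,0,-0.8,0,0,0],[0,0,-0.8,0,0,0],[0,0,-0.8,0,0,0],[0,0,-0.8,0,0,0],[-0.7,0,0,0,0,0],[-0.7,0,0,0,0,0],[-0.7,0,0,0,0,0],[-0.7,0,0,0,0,0],[-0.7,0,0,0,0,0],[0,0,0,0,0,0],[0,0,0,0,0,0],[0,0,0,0,0,0],[0,0,0,0,0,0]])

```text
time: 13.05
tool_pos: [516.9, -55.5, 224.5]
tcp_rot: [0.0, 0.975, -0.223, 0.0]
ft_force: [0.5, -0.2, -0.6]
opening: 51.7
gripper_force: 0.0
```

```bash
python3 y.py; python3 w.py 7; python3 - <<'E'
from h import *
im,d=cams.camera('scene'); h=cv2.cvtColor(im,cv2.COLOR_RGB2HSV)
g=((h[:,:,0]>45)&(h[:,:,0]<90)&(h[:,:,1]>90)&(h[:,:,2]>40))
for a,b in ((224,240),(250,264)):
    m=np.zeros_like(g); m[228:248,a:b]=g[228:248,a:b]; P=pts('scene',d,m); print(len(P),np.median(P,0).round(1))
for q in ['flux_jar','bench_block','punch']:
    for r in cams.regions_of(q,'scene')[:1]: print(q,r['box'])
E
```

```text
scene [([238.43, 275.42], 143), ([234.28, 296.06], 18)]
top [([336.5, 147.75], 32), ([329.66, 163.75], 32), ([325.89, 168.0], 18)]
13.15 [-0.65736335  0.29277917 -0.57135361]
cam in tool [  82.45238541   -0.85979109 -143.62972039]
[234  61  29  29 677] [248.   75.6] [623.1 -71.2  62. ] (622.9, -71.1, 14.1) tool [102.8 -31.9 162.5]
[304  61  30  29 686] [318.3  75.3] [ 595.2 -129.8   62. ] (595.1, -129.7, 14.0) tool [103.   33.  162.5]
[  0 317  15  28 201] [  4.9 333.6] [491.  514.4  62. ] (499.3, 525.7, 45.4) tool [-270.3 -502.2  162.4]
105 [ 601.6 -131.8   61.6]
112 [629.2 -72.   61.3]
flux_jar [285.0, 234.0, 304.5, 266.1]
bench_block [169.1, 239.5, 202.6, 269.7]
punch [110.8, 226.8, 122.8, 248.7]
```

View pics/w7.png

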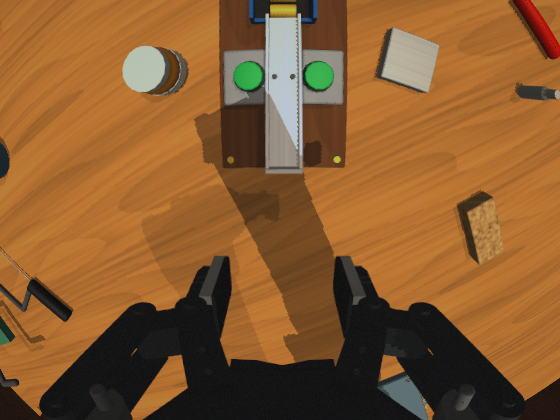

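Both buttons are up at (248,75) and (318,75), the channel is empty, the three slugs are in the tray, the bystanders I checked haven't moved, and the arm is clear.

```bash
python3 -c "from workcell import job; print(job.finish_job())"
```

```text
the job is handed in; nothing more can be done
None
```

Both buttons were pressed and held together until all three slugs lay still in the tray, then released; the arm moved clear and the job was handed in at about 13 s.

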